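# Read the turning sample cup

### The job

The suspension in the open cup settles if it stands, so it has to be read on the move: push the sample carousel by its upright post so that it coasts freely at about one turn in four to five seconds (either way round), and with the handheld reader taken from its cradle keep the lens over the middle of the open cup, upright and about two fingers' widths above its mouth, following it round for 6 seconds without touching the carousel while it still coasts faster than one turn in twelve seconds. Never spin it wildly, never bump the reader against the carousel, and leave the other things on the bench where they are. The program finishes while holding: the reader upright in the gripper, lifted about a hand's width clear above the carousel.

Things in the scene. Friction and masses are not known exactly. Their poses are not given: they have to be found in the camera images.
- carousel_stand: Sample carousel: fixed grey foot 150 mm in diameter; origin at its underside on the turning axis, z up. White tray, 270 mm in diameter, top 50 mm above the bench. Fixed on it at radius 100 mm, counter-clockwise every 60 degrees: open cup, 2 vials, post, 2 vials. Vials: amber with white caps, 30 mm in diameter, tops 90 mm above the bench. Hub: 44 mm in diameter, top at 72 mm.
- carousel (a joint): Turning angle of the tray, rad, counter-clockwise from above positive, no stops. At 0 the cup lies on the +x side of the stand's frame. Only the bearing slows it: nominal inertia 0.012 kg m2 (turning parts 1.3 kg, vary by 25 percent), viscous drag 0.0003 N m s, dry friction 0.0001 N m: time constant about 40 s, plus a loss of 0.01 rad/s each second.
- cup_mouth (a point): Centre of the mouth of the open white cup on the tray: the only open vessel there. Outer diameter 54 mm at the mouth, wall 3 mm, rim 110 mm above the bench (60 mm above the tray), 100 mm from the turning axis. It moves with the tray; z up.
- post_top (a point): Centre of the top of the bare aluminium push post on the tray, on the far side of the axis from the cup: upright cylinder 30 mm in diameter, top 124 mm above the bench, 100 mm from the turning axis. Push it sideways with the closed fingers; it moves with the tray.
- reader: Handheld reader, loose, 180 g (varies 15 percent): upright round wand 128 mm tall. Origin: centre of its lens, the flat underside; z up along the wand. Grey head 44 mm in diameter for the lowest 34 mm, then a white handle 34 mm in diameter: grip it 75 to 95 mm above the lens, tool pointing down, any yaw. It starts upright in the cradle, lens 10 mm above the bench.
- reader_cradle: Black charging cradle, fixed: foot 90 mm in diameter, 10 mm thick, with a collar 62 mm outer and 52 mm inner diameter up to 40 mm above the bench, in which the reader's head stands with 4 mm of room all round. Origin at the underside of the foot. Lift the reader straight up by 35 mm or more to clear it.
- tip_box: Bystander: blue box with a clear lid, 85 x 120 mm, 67 mm tall, loose. Origin under its centre.
- tube_rack: Bystander: red tube rack, 80 x 180 mm, 60 mm tall, loose. Origin under its centre.
- mini_centrifuge: Bystander: round white device with a blue domed lid, 140 mm in diameter, 100 mm tall, loose. Origin under its centre.
- buffer_bottle: Bystander: white bottle with a blue cap, 60 mm in diameter, 130 mm tall, loose. Origin under its centre.
- card: Bystander: white pad of paper, 75 x 100 mm, 4 mm thick, loose. Origin under its centre.
- waste_pot: Bystander: red open pot, 100 mm in diameter, 100 mm tall, loose. Origin under its centre.
There are look-alikes about, which are no part of the job. Several things have the shape of the reader_cradle; the one meant has the colours described above.

How it is judged:
On the way, in this order (a step that is already met when the one before it is completed fails the run):
1. the carousel coasts untouched, either way, faster than 0.6 rad/s ((velocity of joint carousel above 0.6 rad/s or velocity of joint carousel below -0.6 rad/s) and contact force between anything else and carousel_stand below 0.3 N), for 0.3 s.
2. 6 s on end: lens within 20 mm of the cup's centre line, 10 to 65 mm above its mouth, reader held and upright within 0.25 rad, carousel untouched and faster than 0.5 rad/s ((velocity of joint carousel above 0.5 rad/s or velocity of joint carousel below -0.5 rad/s) and contact force between anything else and carousel_stand below 0.3 N and horizontal distance between reader and cup_mouth below 0.02 m and z of reader in the frame of cup_mouth between 0.01 and 0.065 m and angle between reader's own z axis and vertical below 0.25 rad and contact force between the fingers and reader above 1 N), for 6 s.
At the end, for the whole second after the job is handed in: The gripper holds the reader upright (within 0.25 rad), its lens more than 165 mm above the bench (55 mm above the cup's mouth), touching nothing but the fingers; nothing touches the carousel, which may still coast; no bystander has moved more than 30 mm (height (world z) of reader above 0.165 m and angle between reader's own z axis and vertical below 0.25 rad and contact force between the fingers and reader above 1 N and contact force between reader and carousel_stand below 0.1 N and contact force between reader and reader_cradle below 0.1 N and contact force between anything else and carousel_stand below 0.3 N and not (distance of any of tip_box, tube_rack, mini_centrifuge, buffer_bottle, card, waste_pot from where it was at the start of the episode above 0.03 m)); the arm keeps its last pose, push and grip.
It fails at once if the carousel is spun faster than 2.5 rad/s (velocity of joint carousel above 2.5 rad/s or velocity of joint carousel below -2.5 rad/s).
It fails at once if the reader bumps the carousel (more than 1 N) (contact force between reader and carousel_stand above 1 N).
It fails at once if a bystander is moved more than 30 mm (distance of any of tip_box, tube_rack, mini_centrifuge, buffer_bottle, card, waste_pot from where it was at the start of the episode above 0.03 m).
It also fails if it takes over 54 s, if anything falls off the work surface, if the arm or the gripper's body presses on something with over 40 N, if the wrist force passes 120 N, or if a joint passes its speed limit or range.

### The arm

A 7-joint arm with a two-finger parallel gripper is mounted at the origin on the work surface. World frame = base frame: x ahead of the robot, y to its left, z up, the work surface at z = 0. Lengths are in m, angles in rad, forces in N, time in s.
With the tool pointing down it reaches from about 0.4 to 0.925 m from the base axis. Payload 5.6 kg.
Tool frame: the origin (TCP) lies between the finger pads, 19 mm behind the fingertips; this is the grasp point; z points along the fingers, y is the line along which they close (so a half turn about z gives the same grasp; the last joint's range is limited). The gripper opens to 85 mm and grips with 20 to 120 N. Pads are 22 mm wide; open, the fingers measure 114 mm over their backs; the gripper's body (76 mm by 85 mm) begins 54 mm behind the grasp point. The pads swing forward as they close: fully open they stand 13 mm farther back than shut.
Start: joints at [1.213, 0.468, -0.012, 1.603, 0.006, 1.071, -0.056], TCP at [0.201, -0.618, 0.25] pointing down, gripper open.
Joint ranges: [-2.53, 2.53], [-0.31, 2.02], [-1.57, 1.55], [0.28, 2.44], [-1.29, 4.43], [0.15, 1.84], [-2.92, 2.92]. Speed limits (rad/s): [2.57, 2.57, 3.14, 3.14, 3.14, 3.14, 3.14].

### API

Orientations are given as a rotation vector (axis times angle).
In Python, from station import arm gives the robot as it stands.
- The arm moves only by the tool drive_tool, never from a script. Its argument "rows" is one flat list of numbers, 6 for each row, row after row: the shift along the tool's x, y, z in cm, then the turn, a rotation vector about the tool's x, y, z in degrees. A call has 1 to 12 rows; each row shifts and turns the commanded pose from where the row before left it, along the tool's axes as they then stand; what a row does not reach is not made up. A row lasts 1/12 s, in which the tool goes at most 41.7 mm and 7.16 degrees, less where a joint would pass 70% of its speed; a pose out of reach is approached as far as the arm can. A call with a gripper value outside its range is refused whole. "hand" is the opening, from 0 (shut) to 1 (fully open), set as the call begins (left out, the last holds). The fingers move at their own pace and stop on an object; "grip_force" is the grip in N (left out, the last holds). Time passes only in rows, so rows that do not move let the fingers close. It gives the time, the measured TCP pose, the force, the opening and the grip force at its end, in the units of the state.
- arm.read_state(): the state, without advancing time (a new reading comes with each control period).
- arm.grab_frame(name): name is "side" or "top"; returns a dict with "pixels" (400x640x3 uint8, red, green, blue), "K" (3x3 intrinsics, pixels), "distortion" ([k1, k2, p1, p2, k3] as OpenCV has them; the pictures are not rectified), "origin" and "rotation" of the camera in the world. Camera axes: x right, y down, z forward; pixel columns grow to the right and rows downward; lengths in m; the calibration is good to about 2 mm. A picture is of the moment at which its call begins. There is no depth.
- arm.close_job(): hands the job in; it is judged then, once.
The state is a dict: "time": time; "qpos": joint angles; "joint_vel": joint speeds; "effort": joint torques, N m; "tool_pos": TCP position; "eef_rot": TCP orientation; "force": force on the tool from outside, world axes, zero at the start; "ft_torque": the same for the moment, N m; "opening": finger opening in m; "grasp_force": force on a finger pad.
Only numpy, scipy, OpenCV 4.12 (cv2) and the standard library are available. Lean on these libraries where they do the work, as an engineer would, in place of code of your own. Each camera call takes 0.05 s, during which the arm holds its last target. There are 200 camera calls.

## Working session

There is one attempt and no reset: what is moved stays moved. The work goes in short steps, Python scripts to look and compute and a tool call to move; the robot and the scene stay as the last step left them, time stands still between calls to the robot, and variables do not carry over. Pictures are saved under pics/ and viewed, at most 10 in all, crops included, and the job is handed in when it is done.

Besides the shell and the picture viewer there is one more tool, called after ">>>" as name(argument=value, ...) on one line, values as JSON. drive_tool: Moves the arm, as the interface text tells. Its arguments: {"type":"object","properties":{"rows":{"type":"array","items":{"type":"number"}},"hand":{"type":"number"},"grip_force":{"type":"number"}},"required":["rows"]}

```bash
mkdir -p pics; ls
python3 - <<'E'
from station import arm
import cv2,numpy as np
for n in("side","top"):
    f=arm.grab_frame(n); cv2.imwrite(f"pics/{n}0.png",f["pixels"][:,:,::-1]); np.savez(f"{n}0.npz",**f)
    print(n,f["K"].tolist(),f["distortion"],f["origin"],f["rotation"])
print(arm.read_state())
E
```

```text
pics
side [[475.0753517601461, 0.0, 325.4779771919088], [0.0, 475.0753517601461, 205.60834221135332], [0.0, 0.0, 1.0]] [-0.11120343  0.          0.          0.          0.        ] [0.15405137 1.12317087 0.90496692] [-0.43526025  2.58719486 -1.40625688]
top [[489.1395467876658, 0.0, 318.5245552402975], [0.0, 489.1395467876658, 204.00470117582262], [0.0, 0.0, 1.0]] [0.02118709 0.         0.         0.         0.        ] [ 0.36194489 -0.04476758  1.26572581] [-2.09110761  2.14778563 -0.16891155]
{'time': 0.1, 'qpos': array([ 1.21300587,  0.46831477, -0.01160362,  1.60353869,  0.00599053,
        1.071389  , -0.0563077 ]), 'joint_vel': array([-0.00013272,  0.00089652,  0.00040382, -0.00171985,  0.00129837,
       -0.00010722,  0.0013029 ]), 'effort': array([ 6.35840206e-04, -5.33527029e+01,  2.14121479e-02, -2.51966625e+01,
        1.15384231e-02,  4.26884086e-03, -2.65549988e-05]), 'tool_pos': array([ 0.20104674, -0.61762836,  0.24911393]), 'eef_rot': array([-3.10122236e+00, -4.92067983e-01,  5.63256778e-04]), 'force': array([ 0.39183786,  0.26968702, -0.53418114]), 'ft_torque': array([0.01730996, 0.03247305, 0.0025939 ]), 'grasp_force': 0.0, 'opening': 0.0859044828643241}
```

View pics/top0.png

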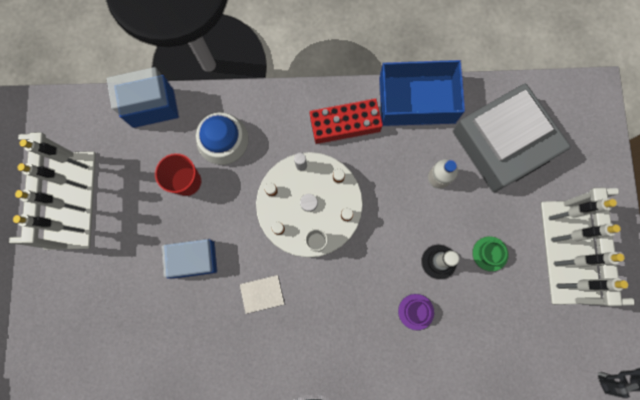

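View pics/side0.png

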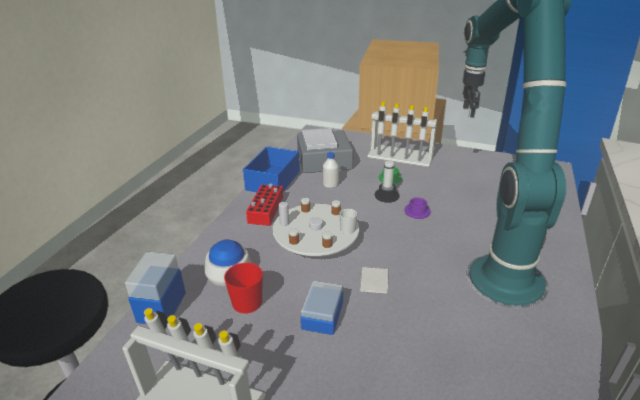

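The top picture shows the carousel at about (309,204), with the cup at (316,240) and the post at (300,160). There are three cradle-shaped things: black at (440,262) holding a white-handled wand, green at (490,253), and purple at (416,312). The black one fits the description. I'll confirm it in a crop and measure.

```bash
cat > h.py <<'E'
import cv2,numpy as np
from scipy.spatial.transform import Rotation as R
def pose(f):
    r=np.asarray(f["rotation"]); return (R.from_rotvec(r).as_matrix() if r.size==3 else r),np.asarray(f["origin"])
def ray(f,uv,z):
    M,o=pose(f); p=cv2.undistortPoints(np.array([[uv]],float),f["K"],f["distortion"])[0,0]
    d=M@np.array([p[0],p[1],1]); return o+d*(z-o[2])/d[2]
def proj(f,X):
    M,o=pose(f); c=(np.atleast_2d(X)-o)@M
    return cv2.projectPoints(c,np.zeros(3),np.zeros(3),f["K"],f["distortion"])[0][:,0]
E
python3 - <<'E'
from h import *
t=dict(np.load("top0.npz")); s=dict(np.load("side0.npz"))
for n,uv,z in[("post",(300,159),.124),("cup",(316,239),.11),("hub",(308.5,202),.072),("readertop",(452,258),.138),("cradlefoot",(439,262),.01),("tray",(309.5,204.5),.05),("bottlecap",(451,166),.13)]:
    X=ray(t,uv,z); print(n,X.round(4),"in side:",proj(s,X).round(0))
for n,f,x,y in(("top",t,260,140),("side",s,240,140)):
    w,h=(240,150) if n=="top" else (200,150)
    c=cv2.resize(f["pixels"][y:y+h,x:x+w,::-1],None,fx=3.2,fy=3.2,interpolation=cv2.INTER_CUBIC); cv2.imwrite(f"pics/{n}crop.png",c)
E
```

```text
post [0.6792 0.0164 0.124 ] in side: [[284. 204.]]
cup [ 0.486  -0.0173  0.11  ] in side: [[348. 213.]]
hub [5.827e-01 1.000e-04 7.200e-02] in side: [[316. 221.]]
readertop [ 0.4313 -0.327   0.138 ] in side: [[389. 162.]]
cradlefoot [ 0.4299 -0.3256  0.01  ] in side: [[387. 194.]]
tray [ 0.5803 -0.0015  0.05  ] in side: [[317. 227.]]
bottlecap [ 0.6492 -0.3425  0.13  ] in side: [[331. 153.]]
```

View pics/topcrop.png

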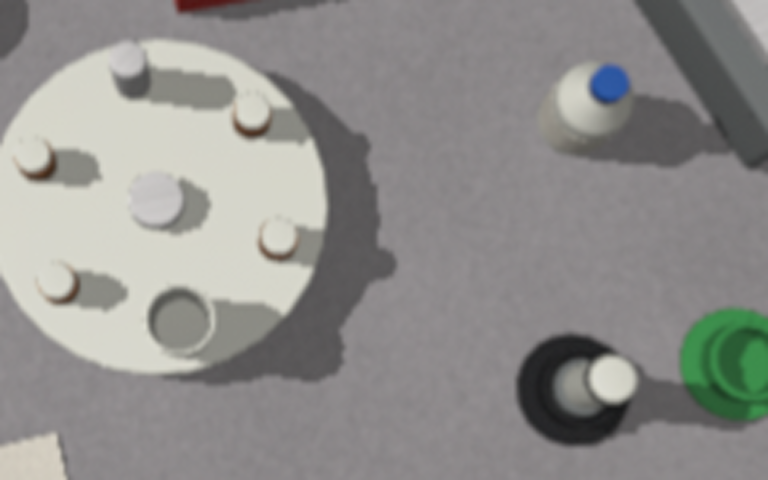

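View pics/sidecrop.png

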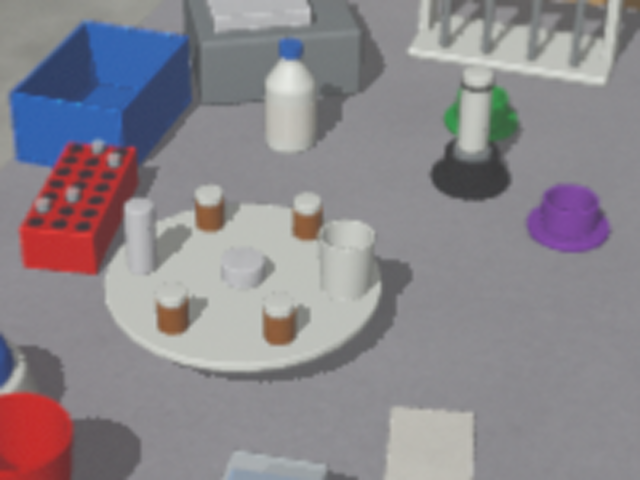

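The crops confirm it: the black cradle foot is at top (439,262), and the wand top is at top (451,258) and side (389,163), which matches its projection. The turning axis is at about (0.582, 0.000), the post at (0.680, 0.016), the cup at (0.485, -0.018) and the reader at (0.431, -0.326). The cup-to-post distance of about 0.198 m and the radii fit the sizes given.

My plan is to push the post toward -y (clockwise) with shut fingers, tips at z≈0.10, above the vials.

>>> drive_tool(rows=[0,0,0,0,0,6,0,0,0,0,0,6,0,0,0,0,0,6,1,-1.4,0,0,0,0,2,-2.8,0,0,0,0,2,-2.8,0,0,0,0,2,-2.8,0,0,0,0,2,-2.8,0,0,0,0,2,-2.8,0,0,0,0,2,-2.8,0,0,0,0,2,-2.8,0,0,0,0,2,-2.8,0,0,0,0], hand=0)

```text
time: 1.1
tool_pos: [0.3716, -0.3783, 0.2498]
eef_rot: [-3.141, -0.001, 0.001]
force: [1.6, 0.7, 1.0]
opening: 0.0003
grasp_force: 0.0
```

>>> drive_tool(rows=[2.2,-3.3,0,0,0,0,2.2,-3.3,0,0,0,0,2.2,-3.3,0,0,0,0,2.2,-3.3,0,0,0,0,2.2,-3.3,0,0,0,0,2.2,-3.3,0,0,0,0,2.2,-3.3,0,0,0,0,2.2,-3.3,0,0,0,0,2.2,-3.3,0,0,0,0,2.2,-3.3,0,0,0,0,2.2,-3.3,0,0,0,0,2.2,-3.3,0,0,0,0])

```text
time: 2.1
tool_pos: [0.6354, 0.0178, 0.2495]
eef_rot: [3.141, 0.001, -0.001]
force: [0.9, -0.6, -0.2]
opening: 0.0004
grasp_force: 0.0
```

>>> drive_tool(rows=[2.1,-2.9,0,0,0,0,2.1,-2.9,0,0,0,0,0,0,3,0,0,0,0,0,3,0,0,0,0,0,3,0,0,0,0,0,2,0,0,0,0,0,2,0,0,0,0,0,0,0,0,0])

```text
time: 2.77
tool_pos: [0.6735, 0.0736, 0.1145]
eef_rot: [3.14, 0.001, -0.014]
force: [-0.6, -0.2, -0.4]
opening: 0.0001
grasp_force: 0.0
```

Run:
```python
from station import arm
from h import *
f=arm.grab_frame("side"); cv2.imwrite("pics/s1.png",cv2.resize(f["pixels"][130:280,220:420,::-1],None,fx=4,fy=4,interpolation=cv2.INTER_CUBIC)); print(arm.read_state()["tool_pos"])
```

```text
[0.67488954 0.07379416 0.1171033 ]
```

View pics/s1.png

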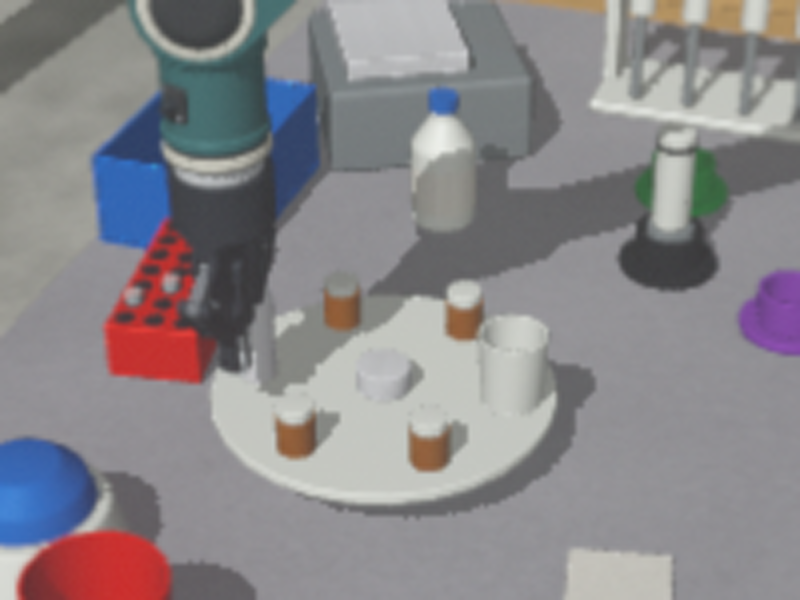

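The picture shows the shut fingers at crop (240,350), just short of the post at crop (265,345), with the tray undisturbed. Now the ramped push, followed by the lift away.

>>> drive_tool(rows=[0,0.4,0,0,0,0,0,0.4,0,0,0,0,0,0.4,0,0,0,0,0,0.4,0,0,0,0,0,0.4,0,0,0,0,0,0.5,0,0,0,0,0,0.6,0,0,0,0,0,0.75,0,0,0,0,0,0.9,0,0,0,0,0,1.05,0,0,0,0,0,1.15,0,0,0,0,0,1.15,0,0,0,0])

```text
time: 3.82
tool_pos: [0.6767, -0.0086, 0.1198]
eef_rot: [3.141, 0.0, -0.001]
force: [0.1, -0.0, 0.1]
opening: -0.0
grasp_force: 0.0
```

>>> drive_tool(rows=[0,0.4,-0.5,0,0,0,0,0,-2,0,0,0,0,0,-3,0,0,0,0,0,-3,0,0,0,0,0,-3.5,0,0,0,-1.5,1.9,0,0,0,0,-2.3,2.9,0,0,0,0,-2.3,2.9,0,0,0,0,-2.3,2.9,0,0,0,0,-2.3,2.9,0,0,0,0,-2.3,2.9,0,0,0,0,-2.3,2.9,0,0,0,0])

```text
time: 4.82
tool_pos: [0.5226, -0.2054, 0.2405]
eef_rot: [3.141, 0.001, 0.001]
force: [0.7, -0.6, 0.2]
opening: -0.0003
grasp_force: 0.0
```

```bash
cat > m.py <<'E'
from station import arm
from h import *
C=np.array([.582,0.])
def tmpl(f,th):
    # scores the tray layout in the picture: bright caps, amber is hard from above, so use known image warped by angle
    pass
def grab(tag):
    t0=arm.read_state()["time"]; f=arm.grab_frame("top"); np.savez(f"f_{tag}.npz",t=t0,**f); return t0,f
def unwrap(f,z=.09,rs=np.linspace(.06,.125,27),n=720):
    a=np.arange(n)*2*np.pi/n
    X=np.stack([C[0]+rs[:,None]*np.cos(a),C[1]+rs[:,None]*np.sin(a),np.full((len(rs),n),z)],-1).reshape(-1,3)
    p=proj(f,X).astype(np.float32).reshape(len(rs),n,2)
    return cv2.remap(f["pixels"],p[...,0],p[...,1],cv2.INTER_LINEAR)
E
python3 - <<'E'
from m import *
for k in "ab":
    t,f=grab(k); print(t,arm.read_state()["tool_pos"].round(4))
a,b=[cv2.resize(dict(np.load(f"f_{k}.npz"))["pixels"][140:270,240:380,::-1],None,fx=2.8,fy=2.8,interpolation=cv2.INTER_CUBIC) for k in "ab"]
cv2.imwrite("pics/ab.png",np.hstack([a,b]))
E
```

```text
4.8167 [ 0.5174 -0.2134  0.2402]
4.8667 [ 0.5197 -0.2109  0.2404]
```

View pics/ab.png

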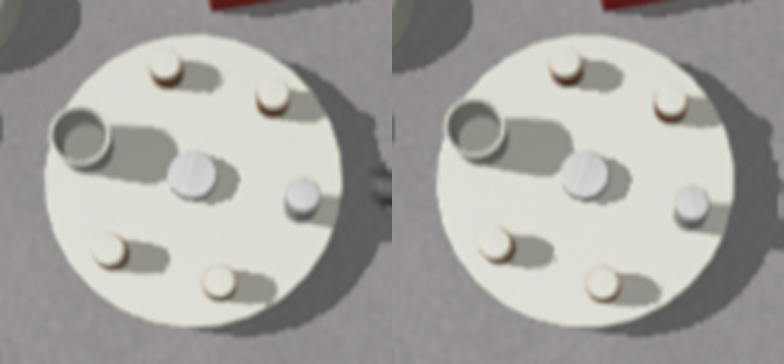

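The frames show the carousel coasting clockwise, with the cup at top (268,189) in the first one. Next I open the hand, go over the reader, and test automatic angle detection on the frames.

>>> drive_tool(rows=[-2.3,3,0,0,0,0,-2.3,3,0,0,0,0,-2.3,3,0,0,0,0,-2.3,3,0,0,0,0,0,0,0,0,0,0,0,0,0,0,0,0], hand=1, grip_force=40)

```text
time: 5.42
tool_pos: [0.4306, -0.3261, 0.2404]
eef_rot: [3.141, -0.007, 0.0]
force: [-0.2, 0.8, -0.7]
opening: 0.0725
grasp_force: 0.0
```

```bash
cat >> m.py <<'E'
A=np.arange(24)*2*np.pi/24
def circ(c,z,r): return np.stack([c[0]+r*np.cos(A),c[1]+r*np.sin(A),np.full(24,z)],-1)
def samp(g,f,X):
    p=proj(f,X).astype(np.float32); return cv2.remap(g,p[:,0][None],p[:,1][None],cv2.INTER_LINEAR).ravel().mean()
def score(f,g,th,C):
    c=C+.1*np.array([np.cos(th),np.sin(th)])
    s=samp(g,f,circ(c,.11,.0255))-samp(g,f,circ(c,.09,.016))
    # amber flanks of vials: none at cup/post
    return s
def angle(f,C=C):
    g=f["pixels"].astype(np.float32).mean(2)
    th=np.radians(np.arange(0,360,1.)); s=np.array([score(f,g,x,C) for x in th]); i=s.argmax()
    x=np.arange(-4,5); w=s[(i+x)%360]; w=np.clip(w-w.min(),0,None); return th[i]+np.radians((x*w).sum()/w.sum()),s[i],np.median(s)
E
python3 - <<'E'
from m import *
f=dict(np.load("top0.npz")); print(0,angle(f))
for k in "ab": f=dict(np.load(f"f_{k}.npz")); print(f["t"],angle(f))
t,f=grab("c"); print(t,angle(f),arm.read_state()["tool_pos"])
E
```

```text
0 (np.float64(4.351688789510865), np.float32(44.057587), np.float32(-2.985466))
4.8167 (np.float64(1.2157222259155767), np.float32(51.271217), np.float32(-4.6753616))
4.8667 (np.float64(1.1440791197488676), np.float32(49.13436), np.float32(-5.0576553))
5.4167 (np.float64(4.5424311055401185), np.float32(39.1846), np.float32(-2.2490463)) [ 0.43198471 -0.32431154  0.24038589]
```

```bash
cat >> m.py <<'E'
def fit(f,C=C,near=None):
    p=f["pixels"].astype(np.float32); g=p.mean(2); rb=np.clip(p[...,0]-p[...,2]-25,0,60)
    th=np.radians(np.arange(0,360,1.)); s1=np.array([score(f,g,x,C) for x in th])
    v=np.array([max(0,samp(rb,f,circ(C+.1*np.array([np.cos(x),np.sin(x)]),.075,.015))) for x in th])
    r=lambda d:np.roll(v,-d)
    s=np.clip(s1,0,60)+6*(r(60)+r(120)+r(240)+r(300)-2*r(0)-2*r(180))
    if near is not None: s=np.where(np.abs(np.angle(np.exp(1j*(th-near))))<.5,s,-999)
    i=s.argmax(); k=np.arange(i-10,i+11)%360; i=k[s1[k].argmax()]
    x=np.arange(-4,5); w=s1[(i+x)%360]; w=np.clip(w-w.min(),0,None); return th[i]+np.radians((x*w).sum()/w.sum()),s1[i]
E
python3 - <<'E'
from m import *
f=dict(np.load("top0.npz")); print(0,fit(f))
for k in "abc": f=dict(np.load(f"f_{k}.npz")); print(f["t"],fit(f))
# axis refine: hub & cup radius check
for k in ("top0","f_a"):
    f=dict(np.load(k+".npz")); p=f["pixels"].astype(np.float32)
    m=(p.min(2)>165).astype(np.uint8); 
    X=np.array([ray(f,(float(u),float(v)),.05)[:2] for v in range(140,270) for u in range(245,375) if m[v,u]])
    print(k,len(X),cv2.minEnclosingCircle(X.astype(np.float32)))
E
```

```text
0 (np.float64(3.265665248787946), np.float32(42.996918))
4.8167 (np.float64(1.2157222259155767), np.float32(51.271217))
4.8667 (np.float64(1.1440791197488676), np.float32(49.13436))
5.4167 (np.float64(0.38652836652884576), np.float32(33.927338))
top0 6784 ((0.5841496586799622, 0.002035731915384531), 0.13441379368305206)
f_a 6922 ((0.5847834944725037, 0.004051868803799152), 0.13636711239814758)
```

>>> drive_tool(rows=[0,0,3,0,0,0,0,0,3,0,0,0,0,0,3,0,0,0,0,0,3,0,0,0,0,0,2.5,0,0,0,0,0,0,0,0,0])

```text
time: 5.97
tool_pos: [0.4307, -0.3202, 0.0906]
eef_rot: [-3.136, -0.006, 0.01]
force: [-1.1, 0.2, 0.7]
opening: 0.0853
grasp_force: 0.0
```

Coast rate is about -1.38 rad/s (one turn in 4.5 s), as wanted. Now I grip.

>>> drive_tool(rows=[0,0,0,0,0,0,0,0,0,0,0,0,0,0,0,0,0,0,0,0,0,0,0,0,0,0,0,0,0,0,0,0,0,0,0,0,0,0,0,0,0,0,0,0,0,0,0,0], hand=0, grip_force=40)

```text
time: 6.63
tool_pos: [0.4331, -0.3247, 0.0968]
eef_rot: [3.14, 0.0, 0.004]
force: [0.0, 0.4, 6.7]
opening: 0.0333
grasp_force: 39.0
```

>>> drive_tool(rows=[0,0,-1,0,0,0,0,0,-2,0,0,0,0,0,-2.5,0,0,0,0,0,-2.5,0,0,0,0,0,-2.5,0,0,0,0,0,-2.5,0,0,0,0,0,-1.5,0,0,0,0,0,0,0,0,0])

```text
time: 7.3
tool_pos: [0.4335, -0.3248, 0.2443]
eef_rot: [3.137, 0.001, 0.009]
force: [0.7, -0.5, -1.8]
opening: 0.0333
grasp_force: 40.5
```

Run:
```python
from m import *
t,f=grab("d"); print(t,fit(f),arm.read_state()["tool_pos"],arm.read_state()["grasp_force"])
fs=arm.grab_frame("side"); np.savez("side_d.npz",**fs)
cv2.imwrite("pics/sd.png",np.hstack([cv2.resize(x[:,:,::-1],None,fx=2.6,fy=2.6,interpolation=cv2.INTER_CUBIC) for x in(fs["pixels"][90:240,310:450],f["pixels"][180:330,360:500])]))
t,f=grab("e"); print(t,fit(f))
```

```text
7.3 (np.float64(3.972929206681528), np.float32(36.200073)) [ 0.43254627 -0.32426185  0.2419465 ] 40.506237745285034
7.4 (np.float64(3.8075581604782958), np.float32(33.618652))
```

View pics/sd.png

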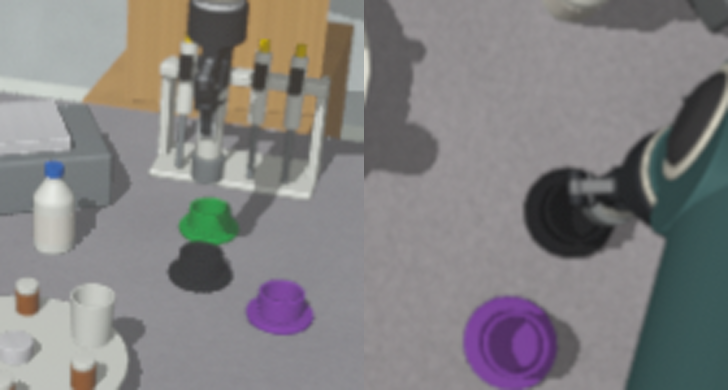

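The reader is held upright clear of the black cradle, with the lens at about side (390,158). Next I refine the axis and check the lens height while moving to a waiting point over the cup's track.

```bash
cat >> m.py <<'E'
from scipy.optimize import minimize,least_squares
def cup(f,th,C=C):
    g=cv2.GaussianBlur(f["pixels"].astype(np.float32).mean(2),(0,0),.7)
    o=lambda c:-(samp(g,f,circ(c,.11,.0255))-.5*samp(g,f,circ(c,.10,.019))-.5*samp(g,f,circ(c,.11,.032)) if False else samp(g,f,circ(c,.11,.0255))-samp(g,f,circ(c,.095,.018)))
    c0=C+.1*np.array([np.cos(th),np.sin(th)])
    return minimize(o,c0,method="Nelder-Mead",options=dict(initial_simplex=[c0,c0+[.006,0],c0+[0,.006]],xatol=1e-4)).x
E
python3 - <<'E'
from m import *
P=[];T=[]
for k in ("top0","f_a","f_b","f_c","f_d","f_e"):
    f=dict(np.load(k+".npz")); th,_=fit(f); c=cup(f,th); P.append(c); T.append(float(f.get("t",0)))
P=np.array(P); s=least_squares(lambda q:np.hypot(*(P-q).T)-.1,C); print(s.x,s.fun.round(4))
for C2 in (s.x,C): print((np.arctan2(P[:,1]-C2[1],P[:,0]-C2[0])%(2*np.pi)).round(3),T)
s=dict(np.load("side_d.npz")); print(proj(s,[[.4325,-.3245,.157],[.4325,-.3245,.147]]))
E
```

```text
[0.58618737 0.00193594] [-0.     -0.0002 -0.0002 -0.0006 -0.0005 -0.0004]
[3.305 1.268 1.191 0.372 3.937 3.798] [0.0, 4.8167, 4.8667, 5.4167, 7.3, 7.4]
[3.292 1.234 1.161 0.375 3.955 3.808] [0.0, 4.8167, 4.8667, 5.4167, 7.3, 7.4]
[[389.09944001 157.6654476 ]
 [388.91243576 160.24977405]]
```

>>> drive_tool(rows=[1.2,-2.6,0,0,0,0,1.2,-2.6,0,0,0,0,1.2,-2.6,0,0,0,0,1.2,-2.6,0,0,0,0,1.2,-2.6,0,0,0,0,1.2,-2.6,0,0,0,0,0.6,-1.5,0,0,0,0,0,0,0.5,0,0,0,0,0,0,0,0,0,0,0,0,0,0,0])

```text
time: 8.28
tool_pos: [0.5087, -0.1536, 0.2334]
eef_rot: [-3.141, 0.0, 0.006]
force: [-0.3, 0.3, -2.5]
opening: 0.0332
grasp_force: 40.5
```

Run:
```python
from m import *
t,f=grab("g"); s=arm.read_state(); print(t,fit(f),s["tool_pos"],R.from_rotvec(s["eef_rot"]).as_matrix()[:,2])
cv2.imwrite("pics/g.png",cv2.resize(f["pixels"][130:290,220:440,::-1],None,fx=3,fy=3,interpolation=cv2.INTER_CUBIC))
```

```text
8.2833 (np.float64(2.504581750133641), np.float32(70.22186)) [ 0.50888911 -0.15404703  0.23382933] [-2.50696683e-03  9.35143335e-05 -9.99996853e-01]
```

View pics/g.png

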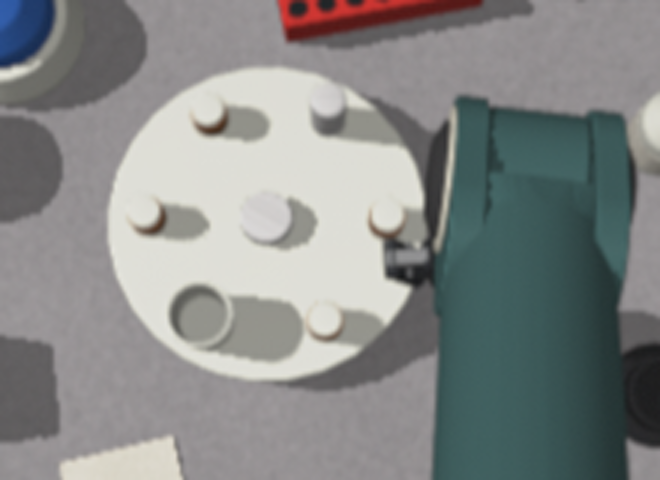

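The picture shows the cup at top (287,235), with the held reader just outside the tray, consistent with the fit. I'll move onto the cup's track at the -y side, wait there, and sharpen the motion fit.

>>> drive_tool(rows=[2.5,-1.8,0,0,0,0,2.5,-1.8,0,0,0,0,2.6,-2,0,0,0,0,0,0,0,0,0,0,0,0,0,0,0,0,0,0,0,0,0,0,0,0,0,0,0,0])

```text
time: 8.92
tool_pos: [0.5849, -0.0987, 0.2346]
eef_rot: [3.141, -0.003, -0.002]
force: [-0.7, 0.4, -2.4]
opening: 0.0331
grasp_force: 40.4
```

```bash
cat > w.py <<'E'
from m import *
import glob,sys
C3=np.array([.5858,.002])
def model(p,t):
    # th' = w, w' = -w/tau + .01 (negative spin)
    t=np.asarray(t)-4.8; tau=40*p[2]; g=.01/p[2]*tau
    return p[0]+g*t+(p[1]-g)*tau*(1-np.exp(-t/tau)), g+(p[1]-g)*np.exp(-t/tau)
def motion(v=True):
    T=[];th=[]
    for n in sorted(glob.glob("f_*.npz")):
        f=dict(np.load(n)); t=float(f["t"])
        nr=None
        if len(T)>3:
            nr=th[-1]-1.42*(t-T[-1])
        a,sc=fit(f,C3,near=None if nr is None else nr%(2*np.pi)); c=cup(f,a,C3); a=np.arctan2(*(c-C3)[::-1])
        if abs(np.hypot(*(c-C3))-.1)>.005 or sc<25: print("skip",n); continue
        if T: e=th[-1]-1.42*(t-T[-1]); a=e+np.angle(np.exp(1j*(a-e)))
        T.append(t);th.append(a)
    T=np.array(T);th=np.array(th)
    s=least_squares(lambda p:np.r_[model(p,T)[0]-th,(p[2]-1)/.15*.02],[1.25,-1.45,1],loss="soft_l1",f_scale=.03)
    if v: print(s.x,(th-model(s.x,T)[0]).round(3),T.round(2))
    return s.x
E
python3 - <<'E'
from w import *
for k in "hi": t,f=grab(k)
p=motion(); s=arm.read_state(); print(s["time"],s["tool_pos"],model(p,s["time"]))
E
```

```text
[ 1.29279623 -1.51247366  1.07089408] [-0.004 -0.004  0.003  0.01   0.009 -0.007 -0.001 -0.004] [4.82 4.87 5.42 7.3  7.4  8.28 8.92 8.97]
9.0167 [ 0.58516529 -0.09838249  0.23498461] (np.float64(-4.700640010052249), np.float64(-1.3331815018476076))
```

>>> drive_tool(rows=[0,0,0,0,0,0,0,0,0,0,0,0,0,0,0,0,0,0,0,0,0,0,0,0,0,0,0,0,0,0,0,0,0,0,0,0,0,0,0,0,0,0,0,0,0,0,0,0,0,0,0,0,0,0,0,0,0,0,0,0])

```text
time: 9.85
tool_pos: [0.5859, -0.0968, 0.2349]
eef_rot: [3.142, 0.001, -0.0]
force: [-0.4, 1.4, -2.8]
opening: 0.0333
grasp_force: 40.4
```

```bash
cat >> w.py <<'E'
def plan(p,n,t,cmd,wait=0):
    # cmd: commanded xy; prints tool rows (x, y=-world y) in cm, n calls of 12
    cmd=np.array(cmd,float); rows=[]
    for i in range(1,n+1):
        th,w=model(p,t+i/12); g=C3+.1*np.array([np.cos(th),np.sin(th)])
        if i<=wait: rows.append([0,0]); continue
        d=((g-cmd)*100).round(2); cmd+=d/100; rows.append([d[0],-d[1]])
    for j in range(0,n,12):
        print(f"end t={t+min(j+12,n)/12:.2f} w={model(p,t+min(j+12,n)/12)[1]:.3f}:",", ".join(f"{a:g}, {b:g}, 0, 0, 0, 0" for a,b in rows[j:j+12]))
    return cmd
E
python3 - <<'E'
from w import *
for k in "jk": t,f=grab(k)
p=motion(); np.save("p.npy",p); s=arm.read_state(); t=s["time"]; print(t,s["tool_pos"],model(p,t))
for i in range(8,26):
    th=model(p,t+i/12)[0]; 
    if abs(np.angle(np.exp(1j*(th+np.pi/2))))<.12: print(i,th+2.5*np.pi)
E
```

```text
[ 1.29276559 -1.51271794  1.0664031 ] [-0.004 -0.004  0.003  0.01   0.009 -0.008 -0.002 -0.004  0.     0.   ] [4.82 4.87 5.42 7.3  7.4  8.28 8.92 8.97 9.85 9.9 ]
9.95 [ 0.58593324 -0.09684843  0.23495411] (np.float64(-5.926317634996405), np.float64(-1.2951856785183096))
18 0.029074326647024584
19 -0.0738434152384011
```

The fit residuals are at most 1 mm at the cup. Planning the follow: wait 18 rows, then track for about 7 s.

```bash
sed -i 's/\.round(2); cmd/.round(1); cmd/' w.py
python3 - <<'E'
from w import *
p=np.load("p.npy"); print(plan(p,108,9.95,[.5857,-.0975],18))
E
```

```text
end t=10.95 w=-1.256: 0, 0, 0, 0, 0, 0, 0, 0, 0, 0, 0, 0, 0, 0, 0, 0, 0, 0, 0, 0, 0, 0, 0, 0, 0, 0, 0, 0, 0, 0, 0, 0, 0, 0, 0, 0, 0, 0, 0, 0, 0, 0, 0, 0, 0, 0, 0, 0, 0, 0, 0, 0, 0, 0, 0, 0, 0, 0, 0, 0, 0, 0, 0, 0, 0, 0, 0, 0, 0, 0, 0, 0
end t=11.95 w=-1.218: 0, 0, 0, 0, 0, 0, 0, 0, 0, 0, 0, 0, 0, 0, 0, 0, 0, 0, 0, 0, 0, 0, 0, 0, 0, 0, 0, 0, 0, 0, 0, 0, 0, 0, 0, 0, -0.7, 0, 0, 0, 0, 0, -1, -0.1, 0, 0, 0, 0, -1, -0.2, 0, 0, 0, 0, -1, -0.4, 0, 0, 0, 0, -0.9, -0.4, 0, 0, 0, 0, -0.9, -0.5, 0, 0, 0, 0
end t=12.95 w=-1.180: -0.8, -0.6, 0, 0, 0, 0, -0.8, -0.7, 0, 0, 0, 0, -0.6, -0.7, 0, 0, 0, 0, -0.6, -0.8, 0, 0, 0, 0, -0.5, -0.9, 0, 0, 0, 0, -0.5, -0.9, 0, 0, 0, 0, -0.3, -1, 0, 0, 0, 0, -0.2, -0.9, 0, 0, 0, 0, -0.2, -1, 0, 0, 0, 0, 0, -1, 0, 0, 0, 0, 0.1, -1, 0, 0, 0, 0, 0.1, -1, 0, 0, 0, 0
end t=13.95 w=-1.143: 0.3, -0.9, 0, 0, 0, 0, 0.3, -0.9, 0, 0, 0, 0, 0.5, -0.9, 0, 0, 0, 0, 0.5, -0.8, 0, 0, 0, 0, 0.6, -0.8, 0, 0, 0, 0, 0.6, -0.7, 0, 0, 0, 0, 0.8, -0.6, 0, 0, 0, 0, 0.7, -0.6, 0, 0, 0, 0, 0.9, -0.5, 0, 0, 0, 0, 0.8, -0.4, 0, 0, 0, 0, 0.9, -0.3, 0, 0, 0, 0, 1, -0.3, 0, 0, 0, 0
end t=14.9
[... 776 characters left out ...]
, 0, 0, 0, -0.8, 0.3, 0, 0, 0, 0, -0.9, 0.1, 0, 0, 0, 0, -0.8, 0.1, 0, 0, 0, 0
end t=17.95 w=-1.005: -0.9, 0, 0, 0, 0, 0, -0.8, -0, 0, 0, 0, 0, -0.9, -0.1, 0, 0, 0, 0, -0.8, -0.2, 0, 0, 0, 0, -0.8, -0.3, 0, 0, 0, 0, -0.8, -0.3, 0, 0, 0, 0, -0.8, -0.4, 0, 0, 0, 0, -0.7, -0.5, 0, 0, 0, 0, -0.7, -0.5, 0, 0, 0, 0, -0.6, -0.6, 0, 0, 0, 0, -0.5, -0.6, 0, 0, 0, 0, -0.6, -0.7, 0, 0, 0, 0
end t=18.95 w=-0.973: -0.4, -0.7, 0, 0, 0, 0, -0.4, -0.7, 0, 0, 0, 0, -0.3, -0.8, 0, 0, 0, 0, -0.3, -0.8, 0, 0, 0, 0, -0.2, -0.8, 0, 0, 0, 0, -0.1, -0.8, 0, 0, 0, 0, -0.1, -0.8, 0, 0, 0, 0, 0, -0.8, 0, 0, 0, 0, 0.1, -0.8, 0, 0, 0, 0, 0.1, -0.8, 0, 0, 0, 0, 0.2, -0.8, 0, 0, 0, 0, 0.3, -0.8, 0, 0, 0, 0
[0.4927 0.0385]
```

>>> drive_tool(rows=[0,0,0,0,0,0,0,0,0,0,0,0,0,0,0,0,0,0,0,0,0,0,0,0,0,0,0,0,0,0,0,0,0,0,0,0,0,0,0,0,0,0,0,0,0,0,0,0,0,0,0,0,0,0,0,0,0,0,0,0,0,0,0,0,0,0,0,0,0,0,0,0])

```text
time: 10.95
tool_pos: [0.5859, -0.0969, 0.235]
eef_rot: [3.142, 0.001, -0.0]
force: [0.5, -0.2, -2.4]
opening: 0.0337
grasp_force: 40.4
```

>>> drive_tool(rows=[0,0,0,0,0,0,0,0,0,0,0,0,0,0,0,0,0,0,0,0,0,0,0,0,0,0,0,0,0,0,0,0,0,0,0,0,-0.7,0,0,0,0,0,-1,-0.1,0,0,0,0,-1,-0.2,0,0,0,0,-1,-0.4,0,0,0,0,-0.9,-0.4,0,0,0,0,-0.9,-0.5,0,0,0,0])

```text
time: 11.95
tool_pos: [0.5297, -0.0805, 0.2351]
eef_rot: [3.141, 0.001, 0.0]
force: [-0.3, -0.1, -1.7]
opening: 0.0329
grasp_force: 40.4
```

Run:
```python
from w import *
p=np.load("p.npy"); s=arm.read_state(); th=model(p,s["time"])[0]; print(s["time"],s["tool_pos"][:2]-(C3+.1*np.array([np.cos(th),np.sin(th)])))
```

```text
11.95 [-0.00097276  0.00087405]
```

The reader is within about 1 mm of the predicted cup position, so I continue following.

>>> drive_tool(rows=[-0.8,-0.6,0,0,0,0,-0.8,-0.7,0,0,0,0,-0.6,-0.7,0,0,0,0,-0.6,-0.8,0,0,0,0,-0.5,-0.9,0,0,0,0,-0.5,-0.9,0,0,0,0,-0.3,-1,0,0,0,0,-0.2,-0.9,0,0,0,0,-0.2,-1,0,0,0,0,0,-1,0,0,0,0,0.1,-1,0,0,0,0,0.1,-1,0,0,0,0])

```text
time: 12.95
tool_pos: [0.4881, 0.0252, 0.235]
eef_rot: [-3.142, -0.001, -0.0]
force: [0.4, -0.2, -2.5]
opening: 0.0332
grasp_force: 40.4
```

>>> drive_tool(rows=[0.3,-0.9,0,0,0,0,0.3,-0.9,0,0,0,0,0.5,-0.9,0,0,0,0,0.5,-0.8,0,0,0,0,0.6,-0.8,0,0,0,0,0.6,-0.7,0,0,0,0,0.8,-0.6,0,0,0,0,0.7,-0.6,0,0,0,0,0.9,-0.5,0,0,0,0,0.8,-0.4,0,0,0,0,0.9,-0.3,0,0,0,0,1,-0.3,0,0,0,0])

```text
time: 13.95
tool_pos: [0.5677, 0.1012, 0.2349]
eef_rot: [3.141, 0.001, -0.0]
force: [-0.0, 0.5, -0.5]
opening: 0.0332
grasp_force: 40.4
```

Run:
```python
from w import *
p=np.load("p.npy"); s=arm.read_state(); th=model(p,s["time"])[0]; print(s["time"],s["tool_pos"],s["tool_pos"][:2]-(C3+.1*np.array([np.cos(th),np.sin(th)])))
t0=s["time"]; f=arm.grab_frame("side")
q=[C3[0]+.1*np.cos(th),C3[1]+.1*np.sin(th)]; im=f["pixels"][:,:,::-1].copy()
for z,c in((.11,(0,0,255)),(.1485,(0,255,0))):
    u=proj(f,circ(q,z,.027 if z<.12 else .022)); cv2.polylines(im,[u.round().astype(np.int32)],True,c)
print(proj(f,[[*q,.11]]))
x,y=proj(f,[[*q,.13]])[0].astype(int); y=max(y,75);x=max(x,100)
cv2.imwrite("pics/tr.png",cv2.resize(np.hstack([f["pixels"][y-75:y+75,x-65:x+65,::-1],im[y-75:y+75,x-65:x+65]]),None,fx=3,fy=3,interpolation=cv2.INTER_CUBIC))
```

```text
13.95 [0.56768045 0.10124839 0.23485957] [0.00142688 0.00117731]
[[308.99143766 229.87436902]]
```

View pics/tr.png

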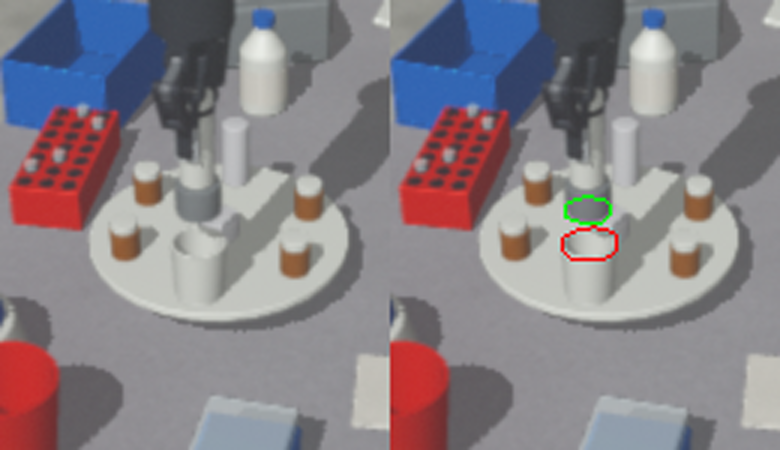

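The picture shows the lens (crop 200,210) right over the cup mouth (crop 200,245). The predicted rings match both, so I replan from t=14.0.

Run:
```python
from w import *
p=np.load("p.npy"); print(arm.read_state()["time"]); plan(p,60,14.0,[.5671,.1010])
```

```text
14.0
end t=15.00 w=-1.106: 1.4, -0.1, 0, 0, 0, 0, 1, 0, 0, 0, 0, 0, 0.9, 0.1, 0, 0, 0, 0, 0.9, 0.2, 0, 0, 0, 0, 0.9, 0.2, 0, 0, 0, 0, 0.9, 0.4, 0, 0, 0, 0, 0.8, 0.4, 0, 0, 0, 0, 0.8, 0.5, 0, 0, 0, 0, 0.8, 0.6, 0, 0, 0, 0, 0.6, 0.6, 0, 0, 0, 0, 0.7, 0.7, 0, 0, 0, 0, 0.5, 0.8, 0, 0, 0, 0
end t=16.00 w=-1.071: 0.5, 0.8, 0, 0, 0, 0, 0.4, 0.8, 0, 0, 0, 0, 0.3, 0.8, 0, 0, 0, 0, 0.2, 0.9, 0, 0, 0, 0, 0.2, 0.9, 0, 0, 0, 0, 0.1, 0.9, 0, 0, 0, 0, -0, 0.9, 0, 0, 0, 0, -0.1, 0.9, 0, 0, 0, 0, -0.2, 0.9, 0, 0, 0, 0, -0.2, 0.9, 0, 0, 0, 0, -0.4, 0.8, 0, 0, 0, 0, -0.4, 0.8, 0, 0, 0, 0
end t=17.00 w=-1.037: -0.4, 0.8, 0, 0, 0, 0, -0.6, 0.7, 0, 0, 0, 0, -0.5, 0.6, 0, 0, 0, 0, -0.7, 0.7, 0, 0, 0, 0, -0.7, 0.5, 0, 0, 0, 0, -0.7, 0.5, 0, 0, 0, 0, -0.8, 0.4, 0, 0, 0, 0, -0.8, 0.3, 0, 0, 0, 0, -0.8, 0.3, 0, 0, 0, 0, -0.9, 0.2, 0, 0, 0, 0, -0.8, 0.1, 0, 0, 0, 0, -0.9, 0.1, 0, 0, 0, 0
end t=18.00 w=-1.004: -0.8, -0, 0, 0, 0, 0, -0.9, -0.1, 0, 0, 0, 0, -0.8, -0.2, 0, 0, 0, 0, -0.9, -0.2, 0, 0, 0, 0, -0.8, -0.3, 0, 0, 0, 0, -0.7, -0.4, 0, 0, 0, 0, -0.7, -0.5, 0, 0, 0, 0, -0.7, -0.5, 0, 0, 0, 0, -0.7, -0.5, 0, 0, 0, 0, -0.6, -0.6, 0, 0, 0, 0, -0.5, -0.7, 0, 0, 0, 0, -0.5, -0.6, 0, 0, 0, 0
end t=19.00 w=-0.971: -0.4, -0.8, 0, 0, 0, 0, -0.3, -0.7, 0, 0, 0, 0, -0.3, -0.8, 0, 0, 0, 0, -0.3, -0.8, 0, 0, 0, 0, -0.1, -0.8, 0, 0, 0, 0, -0.1, -0.8, 0, 0, 0, 0, -0, -0.8, 0, 0, 0, 0, 0, -0.9, 0, 0, 0, 0, 0.1, -0.8, 0, 0, 0, 0, 0.2, -0.8, 0, 0, 0, 0, 0.2, -0.7, 0, 0, 0, 0, 0.3, -0.8, 0, 0, 0, 0
```

>>> drive_tool(rows=[1.4,-0.1,0,0,0,0,1,0,0,0,0,0,0.9,0.1,0,0,0,0,0.9,0.2,0,0,0,0,0.9,0.2,0,0,0,0,0.9,0.4,0,0,0,0,0.8,0.4,0,0,0,0,0.8,0.5,0,0,0,0,0.8,0.6,0,0,0,0,0.6,0.6,0,0,0,0,0.7,0.7,0,0,0,0,0.5,0.8,0,0,0,0])

```text
time: 15.0
tool_pos: [0.6696, 0.0565, 0.2349]
eef_rot: [-3.142, -0.001, -0.0]
force: [-0.2, 0.4, -0.9]
opening: 0.0329
grasp_force: 40.4
```

>>> drive_tool(rows=[0.5,0.8,0,0,0,0,0.4,0.8,0,0,0,0,0.3,0.8,0,0,0,0,0.2,0.9,0,0,0,0,0.2,0.9,0,0,0,0,0.1,0.9,0,0,0,0,0,0.9,0,0,0,0,-0.1,0.9,0,0,0,0,-0.2,0.9,0,0,0,0,-0.2,0.9,0,0,0,0,-0.4,0.8,0,0,0,0,-0.4,0.8,0,0,0,0])

```text
time: 16.0
tool_pos: [0.6724, -0.0467, 0.235]
eef_rot: [3.142, 0.001, -0.0]
force: [-0.3, 0.2, -1.8]
opening: 0.0331
grasp_force: 40.4
```

Run:
```python
from w import *
p=np.load("p.npy"); s=arm.read_state(); th=model(p,s["time"])[0]; print(s["time"],s["tool_pos"],s["tool_pos"][:2]-(C3+.1*np.array([np.cos(th),np.sin(th)])))
```

```text
16.0 [ 0.67240175 -0.04668177  0.23498591] [-0.00107417 -0.00058879]
```

>>> drive_tool(rows=[-0.4,0.8,0,0,0,0,-0.6,0.7,0,0,0,0,-0.5,0.6,0,0,0,0,-0.7,0.7,0,0,0,0,-0.7,0.5,0,0,0,0,-0.7,0.5,0,0,0,0,-0.8,0.4,0,0,0,0,-0.8,0.3,0,0,0,0,-0.8,0.3,0,0,0,0,-0.9,0.2,0,0,0,0,-0.8,0.1,0,0,0,0,-0.9,0.1,0,0,0,0])

```text
time: 17.0
tool_pos: [0.5861, -0.0978, 0.235]
eef_rot: [-3.142, -0.001, -0.0]
force: [0.7, 0.4, -2.5]
opening: 0.0332
grasp_force: 40.4
```

>>> drive_tool(rows=[-0.8,0,0,0,0,0,-0.9,-0.1,0,0,0,0,-0.8,-0.2,0,0,0,0,-0.9,-0.2,0,0,0,0,-0.8,-0.3,0,0,0,0,-0.7,-0.4,0,0,0,0,-0.7,-0.5,0,0,0,0,-0.7,-0.5,0,0,0,0,-0.7,-0.5,0,0,0,0,-0.6,-0.6,0,0,0,0,-0.5,-0.7,0,0,0,0,-0.5,-0.6,0,0,0,0])

```text
time: 18.0
tool_pos: [0.5005, -0.051, 0.235]
eef_rot: [-3.141, -0.002, -0.0]
force: [0.1, 0.3, -2.3]
opening: 0.0332
grasp_force: 40.4
```

>>> drive_tool(rows=[-0.4,-0.8,0,0,0,0,-0.3,-0.7,0,0,0,0,-0.3,-0.8,0,0,0,0,-0.3,-0.8,0,0,0,0,-0.1,-0.8,0,0,0,0,-0.1,-0.8,0,0,0,0,0,-0.8,0,0,0,0,0,-0.9,0,0,0,0,0.1,-0.8,0,0,0,0,0.2,-0.8,0,0,0,0,0.2,-0.7,0,0,0,0,0.3,-0.8,0,0,0,0])

```text
time: 19.0
tool_pos: [0.4941, 0.0437, 0.2349]
eef_rot: [3.141, 0.001, -0.0]
force: [-0.3, -0.2, -1.9]
opening: 0.033
grasp_force: 40.4
```

Run:
```python
from w import *
p=np.load("p.npy"); s=arm.read_state(); th=model(p,s["time"])[0]; q=C3+.1*np.array([np.cos(th),np.sin(th)]); print(s["time"],s["tool_pos"],s["tool_pos"][:2]-q)
f=arm.grab_frame("side"); im=f["pixels"][:,:,::-1].copy()
for z,r,c in((.11,.027,(0,0,255)),(.1485,.022,(0,255,0))): cv2.polylines(im,[proj(f,circ(q,z,r)).round().astype(np.int32)],True,c)
x,y=proj(f,[[*q,.13]])[0].astype(int)
cv2.imwrite("pics/tr2.png",cv2.resize(np.hstack([f["pixels"][y-75:y+75,x-65:x+65,::-1],im[y-75:y+75,x-65:x+65]]),None,fx=3,fy=3,interpolation=cv2.INTER_CUBIC))
```

```text
19.0 [0.49408709 0.04370324 0.23492725] [-0.00046899  0.00078201]
```

View pics/tr2.png

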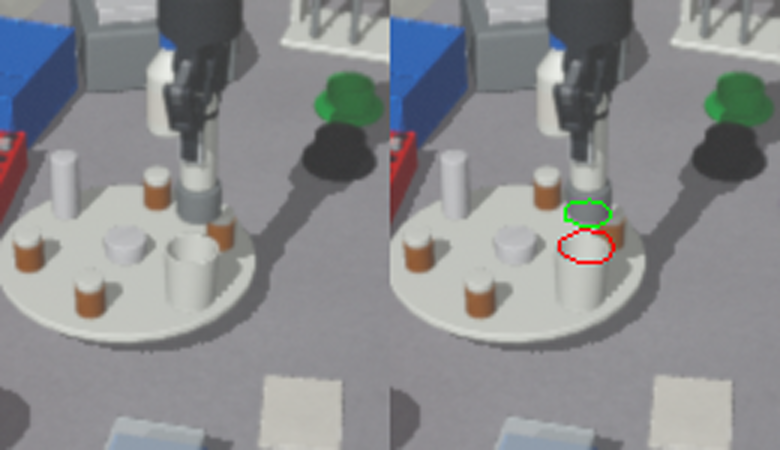

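After 7.4 s of following, the lens (crop 198,213) is still over the cup (crop 192,250), about 4 mm off at most. I lift now.

>>> drive_tool(rows=[0,0,-1,0,0,0,0,0,-2,0,0,0,0,0,-2,0,0,0,0,0,-1.5,0,0,0,0,0,-0.5,0,0,0,0,0,0,0,0,0,0,0,0,0,0,0,0,0,0,0,0,0,0,0,0,0,0,0,0,0,0,0,0,0])

```text
time: 19.88
tool_pos: [0.4934, 0.043, 0.3041]
eef_rot: [3.142, 0.001, -0.003]
force: [-0.4, -0.2, -1.9]
opening: 0.0332
grasp_force: 40.4
```

```bash
python3 -c "
from station import arm
s=arm.read_state(); print(s['tool_pos'],s['grasp_force'],s['eef_rot']); print(arm.close_job())"
```

```text
[0.49343721 0.04299978 0.30408972] 40.43498933315277 [ 3.14157226e+00  9.17430904e-04 -2.72274205e-03]
the job is handed in; nothing more can be done
None
```

I handed the job in at about 20 s, but the interface gave no verdict: the carousel coasted at about one turn in 4.5 s, the lens followed the cup for about 7.4 s within an estimated 4 mm, and the arm ended holding the reader upright with the lens about 0.22 m above the bench.

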